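Find the strainer basket that nests in the snubber bowl

ROBOT

A 6-joint arm with a two-finger parallel gripper is mounted at the origin on the work surface. World frame = base frame: x ahead of the robot, y to its left, z up, the work surface at z = 0. Lengths are in m, angles in rad, forces in N, time in s.
With the tool pointing down it reaches from about 0.25 to 0.775 m from the base axis. Payload 4 kg.
Tool frame: the origin (TCP) lies midway between the tips of the shut fingers; the grasp point (between the pads) lies 19 mm behind it (robot.tcp_to_grasp is the distance from the TCP to the grasp point, in m); z points along the fingers, x is the direction in which the jaws open and shut, and the axes are right-handed (so a half turn about z gives the same grasp; the last joint's range is limited). The gripper opens to 94 mm and grips with 3 to 60 N. Pads are 16 mm wide; open, the fingers measure 119 mm over their backs; the gripper's body (75 mm by 177 mm) begins 78 mm behind the grasp point.
Start: joints at [-1.392, 0.087, 1.371, -0, 1.684, -0.103], TCP at [0.153, -0.528, 0.206] pointing down, gripper open.
Joint ranges: [-3.1, 3.1], [-0.76, 2.03], [0.27, 2.55], [-1.08, 4.22], [0.17, 2.65], [-2.57, 2.57]. Speed limits (rad/s): [2.79, 2.79, 3.14, 3.14, 3.14, 3.14].

INTERFACE

Orientations are given as [roll, pitch, yaw] about the fixed x, y, z axes, in that order (R = Rz(yaw) Ry(pitch) Rx(roll)).
In Python, from bench import get_obs, vision, robot gives the robot as it stands.
- The arm moves only by the tool servo_tool, never from a script. Its argument "targets" is text: rows parted by semicolons, each of 7 numbers parted by spaces: the opening, from 0 (shut) to 1 (fully open), then the shift along the tool's x, y, z as a fraction of full scale, then the turn, a rotation vector about the tool's x, y, z as a fraction of full scale. A call has 1 to 12 rows; each row is the pose to reach, as a shift and turn from the pose commanded when the call began, along the tool's axes at that moment, turning the shorter way round; what a row does not reach only later rows make up. Full scale, the value 1, is 0.25 m for a shift and pi rad for a turn. A row lasts 1/12 s, in which the tool goes at most 41.7 mm and 7.16 degrees, less where a joint would pass 70% of its speed; a pose out of reach is approached as far as the arm can. A call with a number of a shift or a turn outside -1 to 1 is refused whole. A call with a gripper value outside its range is refused whole. The fingers move at their own pace and stop on an object; the grip force is fixed at half the most. Time passes only in rows, so rows that repeat a pose let the fingers close. It gives the time, the measured TCP pose, the force and the opening at its end, in the units of the state.
- get_obs(): the state, without advancing time (a new reading comes with each control period).
- vision.snapshot(name): name is "scene" or "top" or "wrist"; returns a dict with "image" (400x640x3 uint8, red, green, blue), "mtx" (3x3 intrinsics, pixels), "k1" (the pictures are not rectified: a ray, as slopes to the right and down, at radius r is drawn at 1 + k1 r^2 times it, then the intrinsics apply), "world_from_camera" (4x4, takes a point from camera to world coordinates); the wrist camera has in their place "T_tool_cam" (4x4, takes a point from camera to tool coordinates, whose origin is the TCP and whose axes are the tool frame's). Camera axes: x right, y down, z forward; pixel columns grow to the right and rows downward; lengths in m; the calibration is good to about 2 mm. A picture is of the moment at which its call begins: read the wrist's pose just before it. There is no depth.
- robot.close_job(): hands the job in, once; it reports no verdict.
The state is a dict: "time": time; "joint_positions": joint angles; "qvel": joint speeds; "joint_torque": joint torques, N m; "tool_pos": TCP position; "ee_rot": TCP orientation; "wrist_force": force on the tool from outside, world axes, zero at the start; "wrist_torque": the same for the moment, N m; "width": finger opening in m.
Only numpy, scipy, OpenCV 4.12 (cv2) and the standard library are available. Lean on these libraries where they do the work, as an engineer would, in place of code of your own. Each camera call takes 0.05 s, during which the arm holds its last target.

TASK

Three brass strainer baskets stand on the bench, but only one of them nests in the blackened steel snubber bowl on the inspection stand: they look alike from above, so try them in turn to find it. Leave it nested there upright with its flange fully home on the bowl's rim, the other two standing upright on the bench. Then swing the magnifier round by its knob until its lens is centred over the bowl. Leave the test cocks, the ceramic bush and the amber gauge lens where they lie.

Things in the scene. Friction and masses are not known exactly. Their poses are not given: they have to be found in the camera images.
- basket_a: One of three loose brass strainer baskets (0.12 kg) alike from above, found in any order. From the foot up: perforated body 30 mm tall; round flange 60 mm across, 4 mm thick; bail handle. The bodies differ: one round 40 mm, one round 52 mm, one square 40 x 40 mm; only one enters the bowl, which one is not told. Origin: centre of the foot's underside; x along the bail bar, z up.
- basket_b: Another of the three baskets, alike from above: same flange, bail, heights, origin and axes as basket_a; its body under the flange is another of the three kinds (not told which).
- basket_c: The last of the three baskets, alike from above: same flange, bail, heights, origin and axes as basket_a; its body under the flange is the remaining kind (not told which).
- basket_a_bail (a point): Centre of the bail bar of basket_a, where to grip it: a straight level bar 56 mm long (along the basket's x), 10 mm wide, 10 mm high, on two 8 mm posts 46 mm apart; 69 mm above the foot's underside, 35 mm above the flange's top.
- basket_b_bail (a point): Centre of the bail bar of basket_b, where to grip it: a straight level bar 56 mm long (along the basket's x), 10 mm wide, 10 mm high, on two 8 mm posts 46 mm apart; 69 mm above the foot's underside, 35 mm above the flange's top.
- basket_c_bail (a point): Centre of the bail bar of basket_c, where to grip it: a straight level bar 56 mm long (along the basket's x), 10 mm wide, 10 mm high, on two 8 mm posts 46 mm apart; 69 mm above the foot's underside, 35 mm above the flange's top.
- bowl_mouth (a point): Centre of the mouth of the blackened steel snubber bowl, level with its flat rim, 52 mm above the bench. The bowl is fixed to the stand; outside 64 mm across, bore round 44 mm across and 35 mm deep. A nested basket's flange lies on this rim, its foot 30 mm below this point and its bail bar's centre 39 mm above it.
- pivot (a point): On the vertical axis of the magnifier's hinge, 146 mm above the bench, at the top of the stand's fixed 22 mm post; 200 mm horizontally from the bowl's centre. The arm moves in a level plane from 146 to 170 mm above the bench.
- knob (a point): Point to grip on the magnifier's upright black round knob, 16 mm across; it rises from the swing arm, 130 mm from the pivot axis, from 164 to 210 mm above the bench; this point is on its axis, 192 mm above the bench.
- lens_centre (a point): Centre of the magnifier's lens (88 mm across its black rim), at the end of the swing arm, 200 mm from the pivot axis, on the line from the pivot through the knob; 158 mm above the bench, the rim's underside at 151 mm.
- magnifier (a joint): Angle of the magnifier's swing arm, rad: 0 with the lens exactly over the bowl, positive swung away from it, counter-clockwise from above; starts between 1.0 and 1.6, moves from -0.5 to 1.9. It stays where it is left; pushing it takes about 1 N at the knob.
- cock_1: Bystander: small brass test cock, about 60 mm tall, loose on the bench. Origin: centre of its foot.
- cock_2: Bystander: a second brass test cock like the first.
- bush: Bystander: white ceramic insulator bush, 40 mm across, 42 mm tall. Origin: centre of its underside.
- gauge_lens: Bystander: amber glass gauge lens, a disc 64 mm across, 6 mm thick, lying flat. Origin: centre of its underside.
There are look-alikes about, which are no part of the job. Leave any pink or purple look-alike of the basket_b alone.

How it is judged:
By the outcome, as a careful person would: the job done as asked, in the order asked, and still so for the second after the job is handed in, with the robot touching nothing.
It also fails if it takes over 72 s, if anything falls off the work surface, if the arm or the gripper's body presses on something with over 40 N, if the wrist force passes 120 N, or if a joint passes its speed limit or range.

## Working session

There is one attempt and no reset: what is moved stays moved. The work goes in short steps, Python scripts to look and compute and a tool call to move; the robot and the scene stay as the last step left them, time stands still between calls to the robot, and variables do not carry over. Pictures are saved under pics/ and viewed, and the job is handed in when it is done.

Besides the shell and the picture viewer there is one more tool, called after "Request:" as name(argument=value, ...) on one line, values as JSON. servo_tool: Moves the arm, as the interface text tells. Its arguments: {"type":"object","properties":{"targets":{"type":"string"}},"required":["targets"]}

```bash
mkdir -p pics
cat > h.py <<'E'
import numpy as np, cv2
from bench import get_obs, vision, robot
from scipy.spatial.transform import Rotation as R
def snap(name,fn):
    o=get_obs(); s=vision.snapshot(name)
    if name=='wrist':
        T=np.eye(4);T[:3,:3]=R.from_euler('xyz',o['ee_rot']).as_matrix() if len(o['ee_rot'])==3 else None
        T[:3,3]=o['tool_pos']; s['world_from_camera']=T@np.array(s['T_tool_cam'])
    cv2.imwrite('pics/'+fn+'.png',s['image'][:,:,::-1])
    np.savez('pics/'+fn+'.npz',mtx=s['mtx'],k1=s['k1'],W=s['world_from_camera'],image=s['image'])
    return s
def ray(f,u,v):
    d=np.load('pics/'+f+'.npz');K=d['mtx'];W=d['W'];k=float(d['k1'])
    x=(u-K[0,2])/K[0,0];y=(v-K[1,2])/K[1,1];rd=np.hypot(x,y);r=rd
    for _ in range(20): r=rd/(1+k*r*r)
    c=r/rd if rd>0 else 1
    return W[:3,3],W[:3,:3]@np.array([x*c,y*c,1])
def onz(f,u,v,z):
    o,d=ray(f,u,v);return o+d*(z-o[2])/d[2]
def proj(f,p):
    d=np.load('pics/'+f+'.npz');K=d['mtx'];W=d['W'];k=float(d['k1'])
    q=W[:3,:3].T@(np.array(p)-W[:3,3]);x,y=q[:2]/q[2];s=1+k*(x*x+y*y)
    return np.array([K[0,0]*x*s+K[0,2],K[1,1]*y*s+K[1,2]])
E
python3 - <<'E'
from h import *
o=get_obs();print(o)
for n in ['scene','top','wrist']:
    s=snap(n,n+'0');print(n,s['mtx'],s['k1'],np.round(s['world_from_camera'],3))
E
```

```text
{'time': 0.0, 'joint_positions': array([-1.39211341e+00,  8.79413831e-02,  1.37222003e+00,  2.76526447e-05,
        1.68358576e+00, -1.03129371e-01]), 'qvel': array([-3.09364825e-05, -1.73024478e-04, -5.96808603e-04,  1.76493104e-03,
        2.30349930e-03,  1.02250852e-03]), 'joint_torque': array([ 1.69593745e-04, -3.40177989e+01, -3.02425504e+01,  7.18668429e-02,
        3.29808611e-02, -1.85307904e-04]), 'tool_pos': array([ 0.1528472 , -0.52777877,  0.20432897]), 'ee_rot': array([-3.14134351e+00,  2.14024562e-03, -1.28898069e+00]), 'wrist_force': array([-0.28968671, -0.22795712,  0.72356143]), 'wrist_torque': array([ 0.01670901, -0.09371877, -0.02725745]), 'width': 0.09391443071179272}
scene [[507.55900913   0.         313.32577024]
 [  0.         507.55900913 195.11273747]
 [  0.           0.           1.        ]] -0.07755284019017736 [[-0.409  0.71  -0.573  1.328]
 [ 0.913  0.325 -0.247  0.289]
 [ 0.011 -0.624 -0.781  1.169]
 [ 0.     0.     0.     1.   ]]
top [[446.78691437   0.         319.27522393]
 [  0.         446.78691437 191.14506569]
 [  0.           0.           1.        ]] -0.0755230214299458 [[-2.600e-02 -9.930e-01  1.160e-01  4.080e-01]
 [-1.000e+00  2.600e-02 -1.000e-03 -5.800e-02]
 [-2.000e-03 -1.160e-01 -9.930e-01  1.486e+00]
 [ 0.000e+00  0.000e+00  0.000e+00  1.000e+00]]
wrist [[358.41840176   0.         321.7653254 ]
 [  0.         358.41840176 201.12660851]
 [  0.           0.           1.        ]] -0.013906180511016919 [[ 0.278 -0.923 -0.266  0.23 ]
 [-0.961 -0.267 -0.075 -0.505]
 [-0.002  0.277 -0.961  0.383]
 [ 0.     0.     0.     1.   ]]
```

View pics/scene0.png

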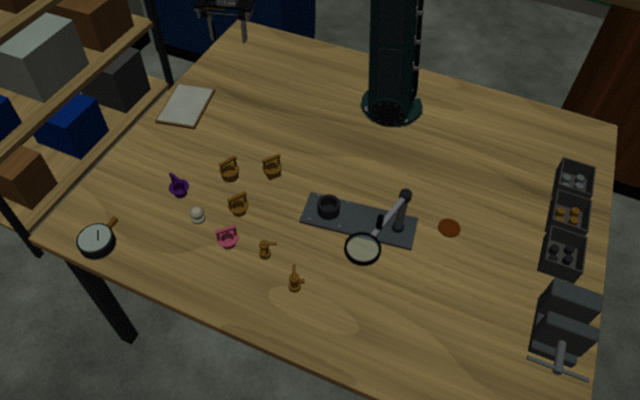

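View pics/top0.png

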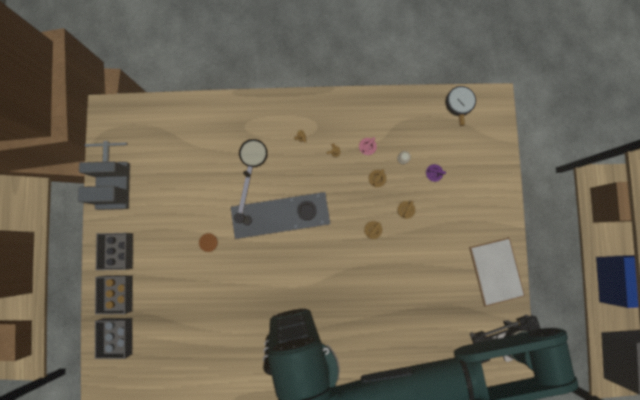

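View pics/wrist0.png

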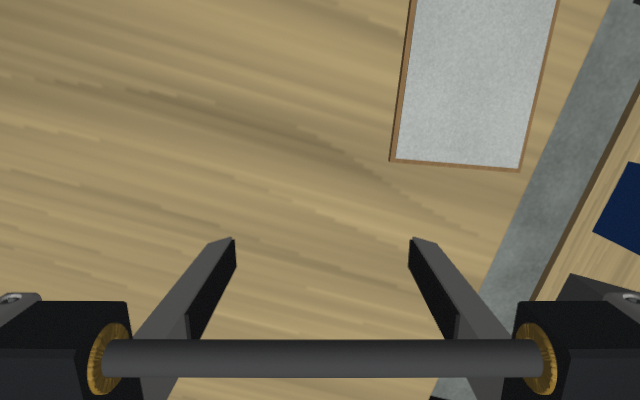

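The brass baskets are at top-view pixels (377,178), (406,209) and (373,230). The pink (367,146) and purple (435,172) ones are look-alikes to leave alone. The bowl is at (307,210) and the lens at (253,153). I'll confirm these in an enlarged crop.

Run:
```python
from h import *
t=cv2.imread('pics/top0.png')[120:250,230:450];cv2.imwrite('pics/c1.png',cv2.resize(t,None,fx=3.6,fy=3.6,interpolation=cv2.INTER_CUBIC))
t=cv2.imread('pics/scene0.png')[140:280,160:430];cv2.imwrite('pics/c2.png',cv2.resize(t,None,fx=2.9,fy=2.9,interpolation=cv2.INTER_CUBIC))
for n,u,v,z in [('b1',377,178,.05),('b2',406,209,.05),('b3',373,230,.05),('bowl',307,210,.052),('lens',253,153,.158),('pivot',242,217,.17),('pink',367,146,.05)]: print(n,onz('top0',u,v,z).round(3))
for n,u,v,z in [('b1',237,205,.05),('b2',230,169,.05),('b3',272,166,.05),('bowl',328,203,.052),('lens',363,248,.158)]: print(n,onz('scene0',u,v,z).round(3))
```

```text
b1 [ 0.614 -0.247  0.05 ]
b2 [ 0.511 -0.337  0.05 ]
b3 [ 0.446 -0.228  0.05 ]
bowl [ 0.516 -0.018  0.052]
lens [0.685 0.139 0.158]
pivot [0.491 0.172 0.17 ]
pink [ 0.721 -0.219  0.05 ]
b1 [ 0.627 -0.244  0.05 ]
b2 [ 0.519 -0.328  0.05 ]
b3 [ 0.457 -0.221  0.05 ]
bowl [ 0.517 -0.016  0.052]
lens [0.683 0.141 0.158]
```

View pics/c1.png

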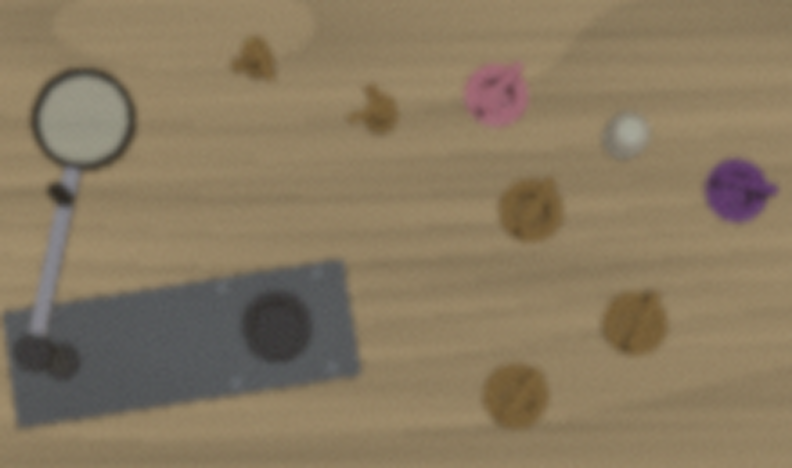

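View pics/c2.png

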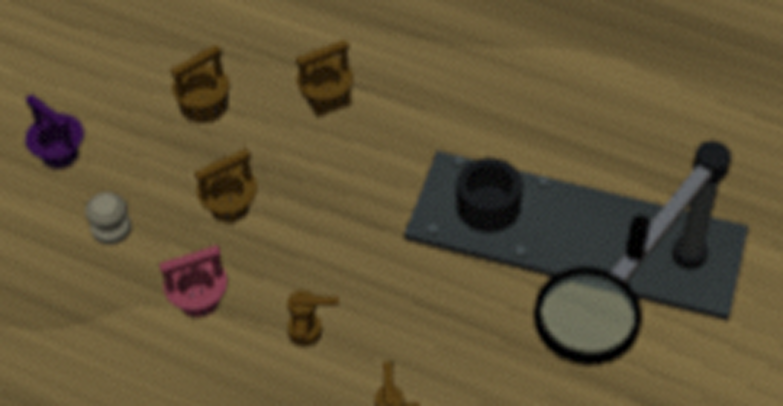

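The crop agrees: the three brass ones are the baskets and pink/purple are excluded. From the side, b1 looks round and narrow, b2 wide, and b3 square. Next is a wrist view for precise positions.

```bash
cat >> h.py <<'E'
import json,sys
def rot(y): return R.from_euler('xyz',[np.pi,0,y]).as_matrix()
def plan(cmd,tgt):
    # cmd,tgt: x,y,z,yaw deg ; prints fractions
    A=rot(np.radians(cmd[3]));d=A.T@(np.array(tgt[:3])-cmd[:3])/.25
    r=R.from_matrix(A.T@rot(np.radians(tgt[3]))).as_rotvec()/np.pi
    print('shift',d.round(4),'turn',r.round(4))
def after(cmd,s,tz):
    A=rot(np.radians(cmd[3]));p=np.array(cmd[:3])+A@np.array(s)*.25
    c=[*p.round(5),round(cmd[3]-tz*180,3)];print('cmd',c);return c
def st():
    o=get_obs();print(round(o['time'],2),'pos',o['tool_pos'].round(4),'rot',np.degrees(o['ee_rot']).round(2),'F',o['wrist_force'].round(1),'w',round(o['width'],4))
E
python3 -c "
from h import *
c=[.153,-.528,.206,-73.86];plan(c,[.46,-.225,.25,-122])"
```

```text
shift [-0.8229 -1.5165 -0.176 ] turn [-0.     -0.      0.2674]
```

Request:
servo_tool(targets="1 -0.41 -0.76 -0.18 0 0 0.267; 1 -0.41 -0.76 -0.18 0 0 0.267; 1 -0.41 -0.76 -0.18 0 0 0.267; 1 -0.41 -0.76 -0.18 0 0 0.267; 1 -0.41 -0.76 -0.18 0 0 0.267; 1 -0.41 -0.76 -0.18 0 0 0.267; 1 -0.41 -0.76 -0.18 0 0 0.267; 1 -0.41 -0.76 -0.18 0 0 0.267")

```text
time: 0.82
tool_pos: [0.308, -0.376, 0.2509]
ee_rot: [-3.141, -0.001, -2.127]
wrist_force: [-0.1, -0.1, 0.4]
width: 0.0942
```

```bash
python3 -c "
from h import *
c=[.153,-.528,.206,-73.86];c=after(c,[-.41,-.76,-.18],.267);st();plan(c,[.46,-.225,.25,-122])"
```

```text
cmd [np.float64(0.30702), np.float64(-0.37672), np.float64(0.251), -121.92]
0.82 pos [ 0.308  -0.376   0.2509] rot [-1.7995e+02 -3.0000e-02 -1.2186e+02] F [-0.1 -0.1  0.4] w 0.0942
shift [-0.8387 -0.1985  0.004 ] turn [ 0.     -0.      0.0004]
```

Request:
servo_tool(targets="1 -0.84 -0.2 0 0 0 0; 1 -0.84 -0.2 0 0 0 0; 1 -0.84 -0.2 0 0 0 0; 1 -0.84 -0.2 0 0 0 0; 1 -0.84 -0.2 0 0 0 0; 1 -0.84 -0.2 0 0 0 0; 1 -0.84 -0.2 0 0 0 0")

```text
time: 1.4
tool_pos: [0.4613, -0.2238, 0.2495]
ee_rot: [3.14, -0.0, -2.122]
wrist_force: [0.0, -0.5, -0.1]
width: 0.094
```

```bash
python3 -c "
from h import *
st();snap('wrist','w1');snap('top','t1')"
```

```text
1.4 pos [ 0.4613 -0.2238  0.2495] rot [ 179.9    -0.   -121.57] F [ 0.  -0.5 -0.1] w 0.094
```

View pics/w1.png

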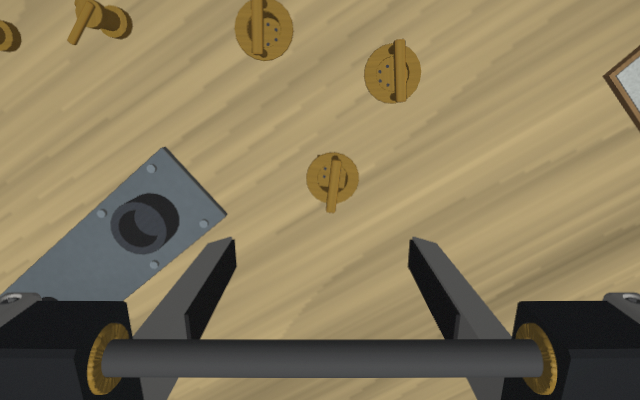

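The wrist view shows the three baskets at (264,28), (392,72) and (332,178), the bowl at (145,222) and a cock at (100,20). I'll enlarge it.

Run:
```python
from h import *
t=cv2.imread('pics/w1.png')
a=cv2.resize(t[0:112,220:436],None,fx=3.7,fy=3.7,interpolation=cv2.INTER_CUBIC)
cv2.imwrite('pics/c3.png',a)
b=np.hstack([cv2.resize(t[145:220,295:370],(400,400),interpolation=cv2.INTER_CUBIC),cv2.resize(t[180:270,95:195],(400,400),interpolation=cv2.INTER_CUBIC)])
cv2.imwrite('pics/c4.png',b)
```

```text
(no output)
```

View pics/c3.png

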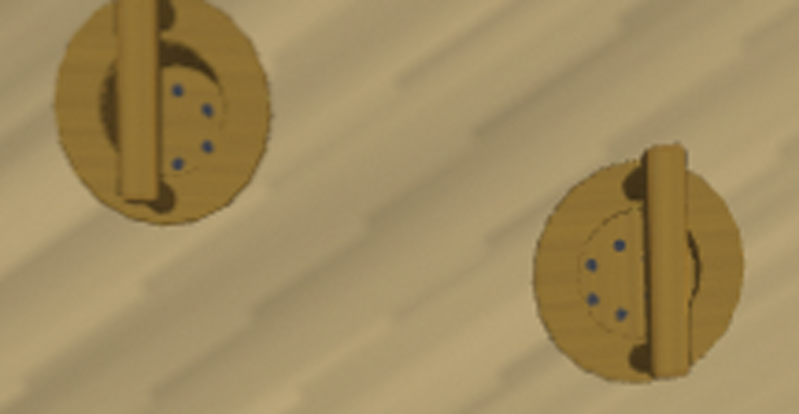

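View pics/c4.png

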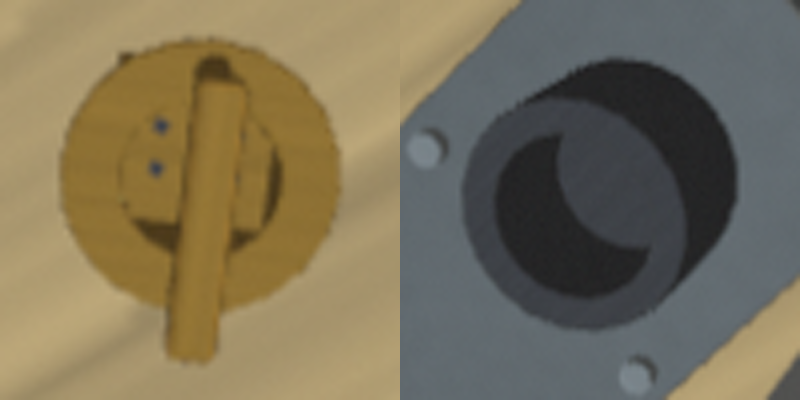

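Run:
```python
from h import *
from scipy.optimize import least_squares
d=np.load('pics/w1.npz');im=d['image']
hsv=cv2.cvtColor(im,cv2.COLOR_RGB2HSV)
m=((hsv[...,1]>140)&(hsv[...,0]<30)).astype(np.uint8)
n,l,s,c=cv2.connectedComponentsWithStats(m)
for i in range(1,n):
    if s[i,4]>500:print(i,s[i],c[i].round(1))
def circ(f,pts,z,r):
    P=np.array([onz(f,u,v,z)[:2] for u,v in pts])
    q=least_squares(lambda q:np.hypot(P[:,0]-q[0],P[:,1]-q[1])-r,P.mean(0),loss='soft_l1',f_scale=.001)
    return q.x,np.sqrt((q.fun**2).mean())
g=lambda L,x0,y0,k:[(x0+(a+.5)/k-.5,y0+(b+.5)/k-.5) for a,b in L]
b1=g([(54,105),(271,105),(165,224),(75,180),(255,170),(75,40),(255,50)],220,0,3.7)
b2=g([(534,270),(743,265),(632,382),(560,345),(570,185),(730,205)],220,0,3.7)
b3=g([(60,180),(341,180),(210,39),(95,85),(310,85),(110,285),(310,275)],295,145,5.333)
for b in(b1,b2,b3):print(circ('w1',b,.034,.03))
# bowl 100x90 crop to 400x400
L=[(463-400,200),(585-400,328),(520-400,107),(660-400,300),(687-400,230)]
bw=[(95+(a+.5)/4-.5,180+(b+.5)/4.444-.5) for a,b in L]
print('bowl',circ('w1',bw,.052,.032))
# bars: top-face ends z .074
for (a,b),x0,y0,k in [(((140,198),(138,0)),220,0,3.7),(((670,375),(667,147)),220,0,3.7),(((192,355),(222,85)),295,145,5.333)]:
    P=[onz('w1',*q,.074)[:2] for q in g([a,b],x0,y0,k)];v=P[1]-P[0];print('bar',(P[0]+P[1])/2,np.hypot(*v),np.degrees(np.arctan2(v[1],v[0])))
```

```text
1 [  68    0   64   45 1691] [99.6 20. ]
2 [ 235    0   58   61 2765] [263.4  28.8]
3 [  0  21  21  30 515] [ 8.6 36.8]
4 [ 365   39   56   64 2630] [392.6  72.2]
5 [ 307  153   52   60 2109] [332.1 178.7]
6 [  87  323   41   72 1331] [102.6 359.5]
7 [ 516  323   41   72 1313] [540.8 359.2]
(array([ 0.6169445, -0.2497099]), np.float64(0.0007408311721638715))
(array([ 0.51234355, -0.34069338]), np.float64(0.00046456261861037946))
(array([ 0.44855183, -0.22943568]), np.float64(0.0005004341215956046))
bowl (array([ 0.51814438, -0.01662808]), np.float64(0.000940110060894012))
bar [ 0.61274599 -0.24771752] 0.044500619041879616 -33.702738982172114
bar [ 0.51165076 -0.34023179] 0.05448264968603312 -27.437652554639076
bar [ 0.44937002 -0.22966467] 0.05324572517004247 -37.255751309331615
```

```bash
python3 -c "
from h import *
c=[.4613,-.2238,.2495,-121.57];plan(c,[.617,-.2497,.12,-123.7]);plan(c,[.617,-.2497,.05,-123.7])"
```

```text
shift [-0.2378 -0.5849  0.518 ] turn [ 0.     -0.      0.0118]
shift [-0.2378 -0.5849  0.798 ] turn [ 0.     -0.      0.0118]
```

Request:
servo_tool(targets="0.6 -0.238 -0.585 0.4 0 0 0.012; 0.6 -0.238 -0.585 0.4 0 0 0.012; 0.6 -0.238 -0.585 0.4 0 0 0.012; 0.6 -0.238 -0.585 0.4 0 0 0.012; 0.6 -0.238 -0.585 0.518 0 0 0.012; 0.6 -0.238 -0.585 0.518 0 0 0.012; 0.6 -0.238 -0.585 0.518 0 0 0.012")

```text
time: 2.08
tool_pos: [0.613, -0.2532, 0.1164]
ee_rot: [3.133, -0.002, -2.168]
wrist_force: [-1.5, 0.0, 0.0]
width: 0.0567
```

```bash
python3 -c "
from h import *
st();snap('wrist','w2')
c=list(get_obs()['tool_pos'])+[-123.7];plan(c,[.617,-.2497,.05,-123.7])"
```

```text
2.08 pos [ 0.613  -0.2532  0.1164] rot [ 1.7948e+02 -1.1000e-01 -1.2419e+02] F [-1.5  0.   0. ] w 0.0567
shift [-0.0197 -0.0008  0.2805] turn [0. 0. 0.]
```

View pics/w2.png

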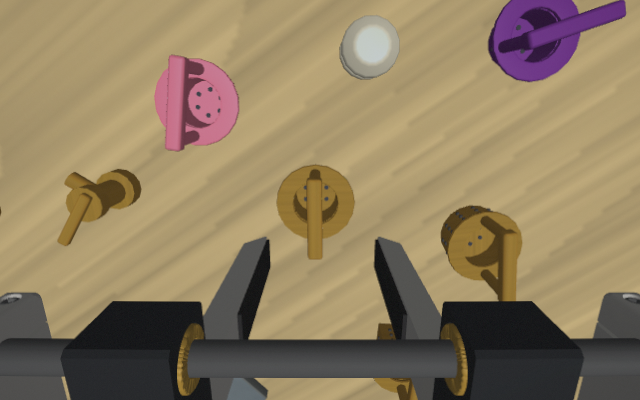

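Request:
servo_tool(targets="0.6 0 0 0 0 0 0; 0.6 0 0 0 0 0 0; 0.6 0 0 0 0 0 0")

```text
time: 2.38
tool_pos: [0.6163, -0.253, 0.1247]
ee_rot: [-3.136, 0.0, -2.166]
wrist_force: [0.4, 0.4, -0.5]
width: 0.0564
```

```bash
python3 -c "
from h import *
st();snap('wrist','w3')
t=cv2.imread('pics/w3.png');cv2.imwrite('pics/c5.png',cv2.resize(t[150:270,240:400],None,fx=5,fy=5,interpolation=cv2.INTER_CUBIC))"
```

```text
2.38 pos [ 0.6163 -0.253   0.1247] rot [-1.7969e+02  3.0000e-02 -1.2412e+02] F [ 0.4  0.4 -0.5] w 0.0564
```

View pics/c5.png

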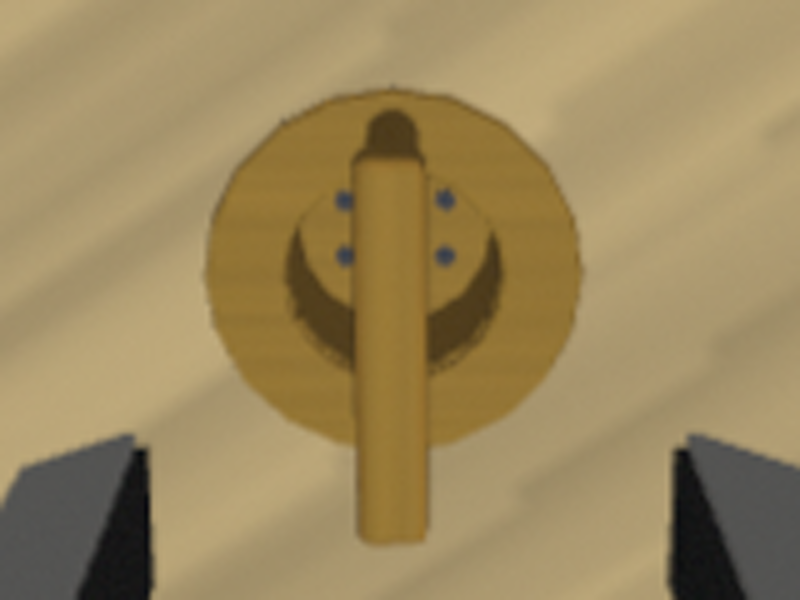

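Run:
```python
from h import *
st()
q=lambda a,b:(240+(a+.5)/5-.5,150+(b+.5)/5-.5)
P=[onz('w3',*q(*p),.074)[:2] for p in((393,538),(390,160))];v=P[1]-P[0];print((P[0]+P[1])/2,np.hypot(*v),np.degrees(np.arctan2(v[1],v[0])))
F=[onz('w3',*q(*p),.034)[:2] for p in((206,270),(582,270),(393,90),(393,450))];print((F[0]+F[1])/2,(F[2]+F[3])/2)
```

```text
2.43 pos [ 0.6163 -0.2527  0.1241] rot [-1.7973e+02  2.0000e-02 -1.2410e+02] F [-0.2 -0.4  0.3] w 0.0561
[ 0.61815018 -0.25046675] 0.05402576650627318 -33.881791843212305
[ 0.61848732 -0.25061399] [ 0.61788129 -0.2500151 ]
```

```bash
python3 -c "
from h import *
c=list(get_obs()['tool_pos'])+[-124.1];plan(c,[.618,-.2503,.05,-123.9])"
```

```text
shift [-0.0119 -0.0003  0.2966] turn [-0.      0.     -0.0011]
```

Request:
servo_tool(targets="0.6 -0.012 0 0.1 0 0 0; 0.6 -0.012 0 0.2 0 0 0; 0.6 -0.012 0 0.29 0 0 0; 0.6 -0.012 0 0.297 0 0 0; 0 -0.012 0 0.297 0 0 0; 0 -0.012 0 0.297 0 0 0; 0 -0.012 0 0.297 0 0 0; 0 -0.012 0 0.297 0 0 0; 0 -0.012 0 0.297 0 0 0; 0 -0.012 0 0.297 0 0 0")

```text
time: 3.27
tool_pos: [0.6183, -0.2498, 0.048]
ee_rot: [-3.14, 0.0, -2.165]
wrist_force: [0.9, 0.0, 0.1]
width: 0.02
```

Request:
servo_tool(targets="0 0 0 0 0 0 0; 0 0 0 0 0 0 0; 0 0 0 0 0 0 0; 0 0 0 0 0 0 0")

```text
time: 3.6
tool_pos: [0.6178, -0.2498, 0.0471]
ee_rot: [-3.141, -0.0, -2.166]
wrist_force: [-1.4, -0.4, 2.8]
width: 0.0096
```

```bash
python3 -c "
from h import *
c=list(get_obs()['tool_pos'])+[-124.1];plan(c,[.5178,-.0167,.15,-124.1])"
```

```text
shift [-0.548   0.8539 -0.4116] turn [0. 0. 0.]
```

Request:
servo_tool(targets="0 0 0 -0.1 0 0 0; 0 0 0 -0.2 0 0 0; 0 -0.03 0.05 -0.3 0 0 0; 0 -0.1 0.16 -0.41 0 0 0; 0 -0.18 0.28 -0.41 0 0 0; 0 -0.26 0.41 -0.41 0 0 0; 0 -0.34 0.53 -0.41 0 0 0; 0 -0.42 0.65 -0.41 0 0 0; 0 -0.49 0.76 -0.41 0 0 0; 0 -0.53 0.83 -0.41 0 0 0; 0 -0.548 0.854 -0.41 0 0 0; 0 -0.548 0.854 -0.41 0 0 0")

```text
time: 4.6
tool_pos: [0.5171, -0.015, 0.1491]
ee_rot: [3.141, 0.0, -2.163]
wrist_force: [0.6, -0.2, -1.1]
width: 0.0099
```

Request:
servo_tool(targets="0 0 0 0 0 0 0; 0 0 0 0 0 0 0; 0 0 0 0 0 0 0")

```text
time: 4.85
tool_pos: [0.5181, -0.0177, 0.1489]
ee_rot: [-3.142, -0.001, -2.167]
wrist_force: [-0.0, 0.0, -0.2]
width: 0.0097
```

```bash
python3 -c "
from h import *
st();snap('wrist','w4');snap('scene','s4');snap('top','t4');st()"
```

```text
4.85 pos [ 0.5181 -0.0177  0.1489] rot [-1.8000e+02 -3.0000e-02 -1.2417e+02] F [-0.   0.  -0.2] w 0.0097
5.0 pos [ 0.5179 -0.0174  0.149 ] rot [ 1.7999e+02 -2.0000e-02 -1.2416e+02] F [-0.2 -0.7 -0.9] w 0.0099
```

View pics/w4.png

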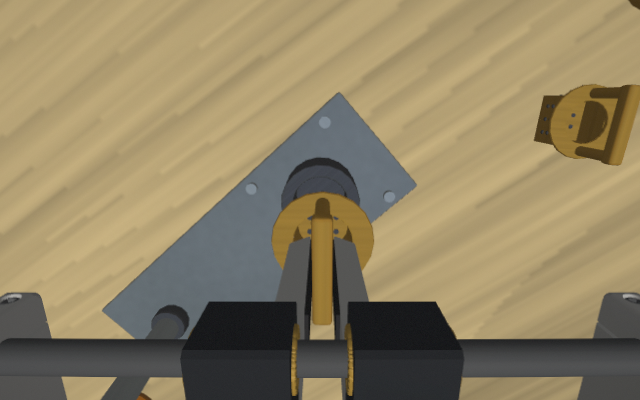

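View pics/s4.png

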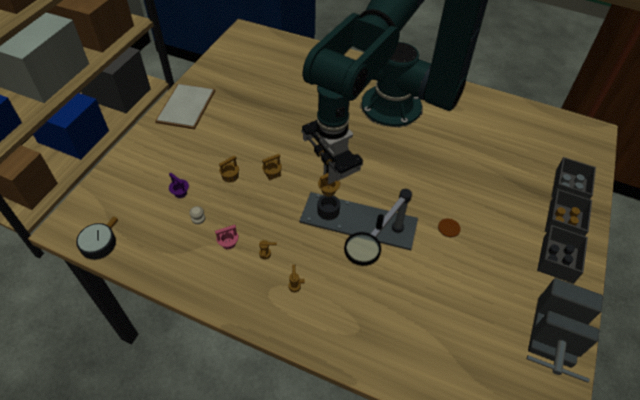

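```bash
python3 -c "
from h import *
t=cv2.imread('pics/w4.png');t=cv2.convertScaleAbs(t[145:275,260:385],alpha=1.8,beta=10);cv2.imwrite('pics/c6.png',cv2.resize(t,None,fx=4.6,fy=4.6,interpolation=cv2.INTER_CUBIC))"
```

```text
(no output)
```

View pics/c6.png

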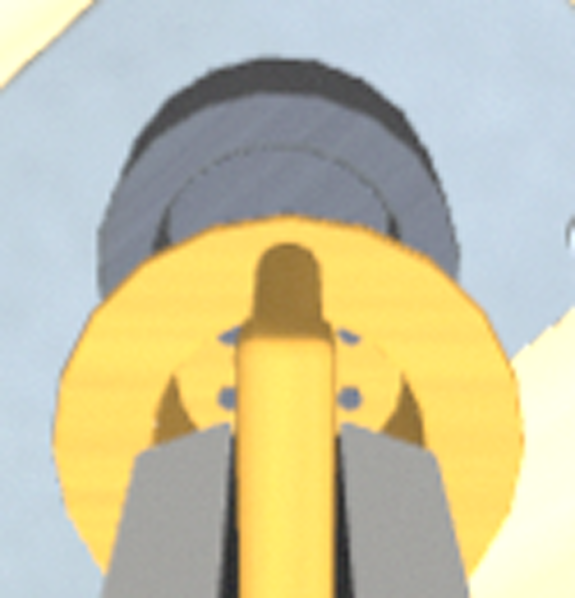

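```bash
cat >> h.py <<'E'
from scipy.optimize import least_squares
def circ(f,pts,z,r):
    P=np.array([onz(f,u,v,z)[:2] for u,v in pts])
    q=least_squares(lambda q:np.hypot(P[:,0]-q[0],P[:,1]-q[1])-r,P.mean(0),loss='soft_l1',f_scale=.001)
    return q.x.round(4),(q.fun*1000).round(1)
g=lambda L,x0,y0,k:[(x0+(a+.5)/k-.5,y0+(b+.5)/k-.5) for a,b in L]
E
python3 - <<'E'
from h import *
G=lambda L:g(L,260,145,4.6)
print(circ('w4',G([(97,265),(460,255),(278,92),(165,152),(398,155)]),.052,.032))
print(circ('w4',G([(278,146),(172,210),(388,205),(225,158),(340,160)]),.052,.022))
for z in(.132,.136):print(circ('w4',G([(53,440),(522,440),(288,215),(120,300),(470,310)]),z,.03))
E
```

```text
(array([ 0.515 , -0.0136]), array([ 0.1,  0. ,  2.7, -0.8, -0.7]))
(array([ 0.5175, -0.0158]), array([ 0.1, -0.3, -0.2,  0.2,  0. ]))
(array([ 0.5165, -0.0164]), array([ 0.1, -0.1,  1.1, -0.9, -0.5]))
(array([ 0.5171, -0.0168]), array([-0.5, -0.6,  1.4, -0.8, -0.5]))
```

```bash
python3 -c "
from h import *
c=list(get_obs()['tool_pos'])+[-124.15];plan(c,[.5182,-.0167,.095,-124.15])"
```

```text
shift [-0.0029  0.0006  0.2159] turn [0. 0. 0.]
```

Request:
servo_tool(targets="0 -0.003 0 0.05 0 0 0; 0 -0.003 0 0.1 0 0 0; 0 -0.003 0 0.15 0 0 0; 0 -0.003 0 0.175 0 0 0; 0 -0.003 0 0.19 0 0 0; 0 -0.003 0 0.2 0 0 0; 0 -0.003 0 0.21 0 0 0; 0 -0.003 0 0.22 0 0 0; 0 -0.003 0 0.23 0 0 0")

```text
time: 5.75
tool_pos: [0.5184, -0.0159, 0.0921]
ee_rot: [-3.14, 0.0, -2.165]
wrist_force: [-0.6, -0.3, -1.6]
width: 0.0098
```

Request:
servo_tool(targets="0 0 0 0.02 0 0 0; 0 0 0 0.04 0 0 0; 0 0 0 0.055 0 0 0; 0 0 0 0.07 0 0 0; 0 0 0 0.08 0 0 0; 0 0 0 0.085 0 0 0; 0 0 0 0.085 0 0 0")

```text
time: 6.33
tool_pos: [0.5178, -0.0158, 0.07]
ee_rot: [3.141, -0.0, -2.166]
wrist_force: [-0.1, -0.1, -1.1]
width: 0.0094
```

Request:
servo_tool(targets="0 0 0 0.004 0 0 0; 0 0 0 0.008 0 0 0; 0 0 0 0.008 0 0 0")

```text
time: 6.58
tool_pos: [0.5183, -0.0159, 0.0691]
ee_rot: [-3.141, 0.0, -2.166]
wrist_force: [-0.8, -0.9, 1.0]
width: 0.0096
```

```bash
python3 -c "
from h import *
st();snap('wrist','w5');
t=cv2.imread('pics/w5.png');cv2.imwrite('pics/c7.png',cv2.resize(t[120:320,220:420],None,fx=3,fy=3,interpolation=cv2.INTER_CUBIC))"
```

```text
6.58 pos [ 0.5183 -0.0159  0.0691] rot [-1.7995e+02  1.0000e-02 -1.2408e+02] F [-0.8 -0.9  1. ] w 0.0096
```

View pics/c7.png

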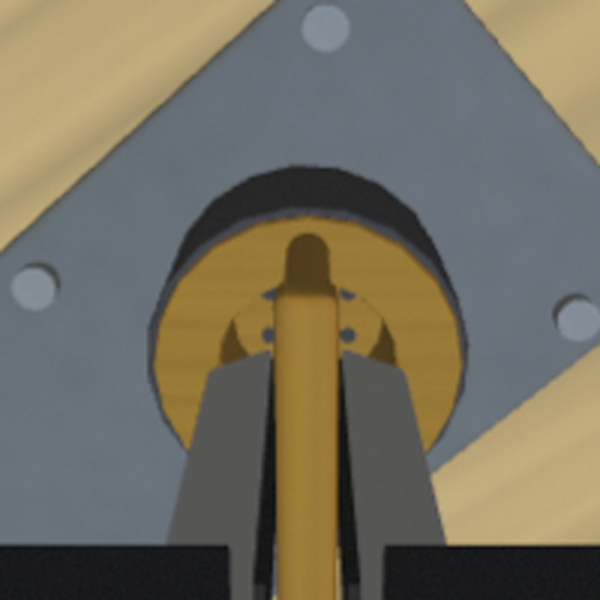

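The flange lies concentric on the bowl rim. I'll release it, rise and check.

Request:
servo_tool(targets="0.5 0 0 0 0 0 0; 0.5 0 0 0 0 0 0; 0.5 0 0 0 0 0 0; 0.5 0 0 0 0 0 0; 0.5 0 0 0 0 0 0; 0.5 0 0 -0.1 0 0 0; 0.5 0 0 -0.25 0 0 0; 0.5 0 0 -0.4 0 0 0; 0.5 0 0 -0.56 0 0 0; 0.5 0 0 -0.72 0 0 0; 0.5 0 0 -0.72 0 0 0; 0.5 0 0 -0.72 0 0 0")

```text
time: 7.63
tool_pos: [0.5196, -0.016, 0.2521]
ee_rot: [-3.135, 0.003, -2.165]
wrist_force: [-0.4, 0.3, -1.0]
width: 0.0467
```

```bash
python3 -c "
from h import *
st();snap('wrist','w6');snap('top','t6');snap('scene','s6')
t=cv2.imread('pics/t6.png');cv2.imwrite('pics/c8.png',cv2.resize(t[120:260,210:450],None,fx=3.3,fy=3.3,interpolation=cv2.INTER_CUBIC))"
```

```text
7.63 pos [ 0.5196 -0.016   0.2521] rot [-179.61    0.19 -124.07] F [-0.4  0.3 -1. ] w 0.0467
```

View pics/w6.png

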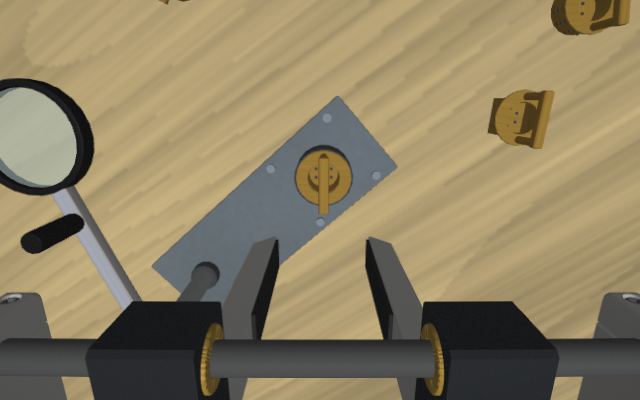

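View pics/s6.png

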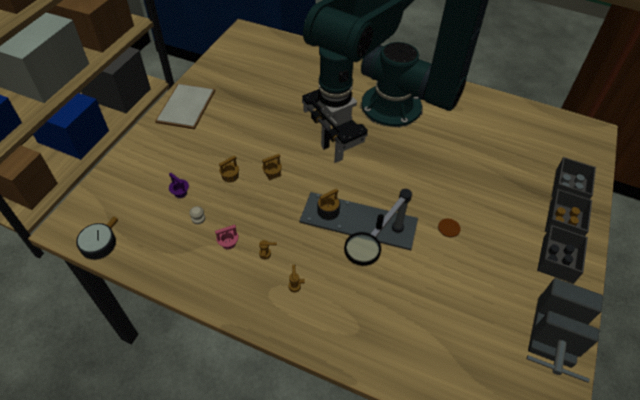

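Run:
```python
from h import *
# nested check
t=cv2.imread('pics/w6.png');cv2.imwrite('pics/c9.png',np.hstack([cv2.resize(t[135:225,280:370],(400,400),interpolation=cv2.INTER_CUBIC),cv2.resize(cv2.convertScaleAbs(t[190:280,0:90],alpha=2,beta=10),(400,400),interpolation=cv2.INTER_CUBIC)]))
print('pivot top',onz('top0',239.2,217.8,.17))
for z in(.151,.158,.165):print('lens',z,onz('top0',253,153,z),onz('scene0',363,248,z))
```

```text
pivot top [0.48882834 0.17994493 0.17      ]
lens 0.151 [0.68643072 0.14024437 0.151     ] [0.67860414 0.13986796 0.151     ]
lens 0.158 [0.68497119 0.13920729 0.158     ] [0.68307126 0.14089555 0.158     ]
lens 0.165 [0.68351165 0.13817021 0.165     ] [0.68753837 0.14192314 0.165     ]
```

View pics/c9.png

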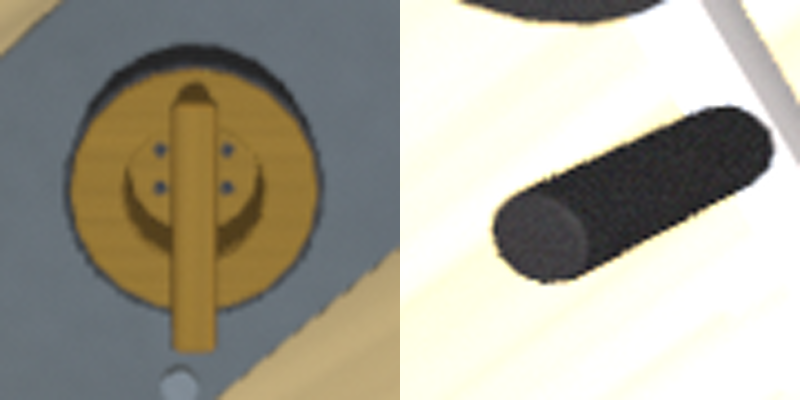

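View pics/c8.png

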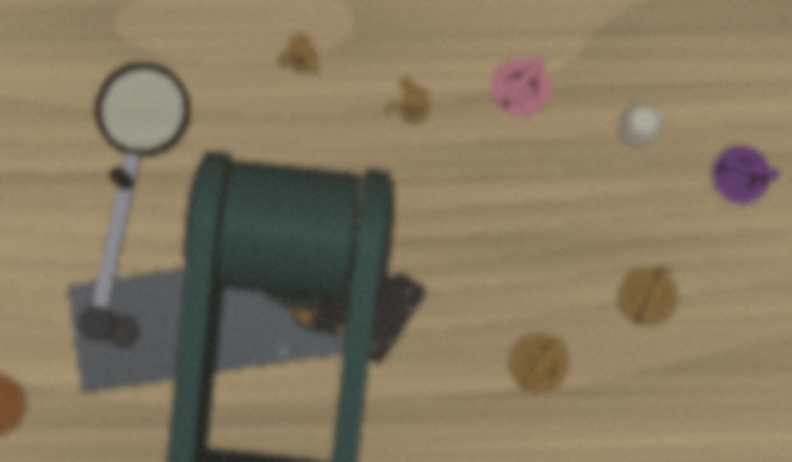

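Run:
```python
from h import *
q=g([(142,238)],0,190,400/90)[0]; k=onz('w6',*q,.21);print('knob w6',q,k)
print('bowl flange',circ('w6',[(280+(a+.5)*90/400-.5,135+(b+.5)*90/400-.5) for a,b in((70,188),(318,188),(194,68),(110,105),(280,105),(100,275),(290,275))],.056,.03))
P=[onz('w6',280+(194+.5)*90/400-.5,135+(b+.5)*90/400-.5,.096)for b in(103,350)];print('bar',(P[0]+P[1])/2,np.linalg.norm(P[0]-P[1]))
B=np.array([.518,-.0165]);L=np.array([.684,.140])
m=(B+L)/2;h=np.linalg.norm(L-B)/2;n=np.array([-(L-B)[1],(L-B)[0]])/(2*h)
for s in(1,-1):
    p=m+s*n*np.sqrt(.04-h*h);a=[np.degrees(np.arctan2(*(x-p)[::-1])) for x in(B,L)];print('pivot',p,a,'knob',p+.65*(L-p),'final knob',p+.65*(B-p))
```

```text
knob w6 (31.5625, 243.1625) [0.61840708 0.15379039 0.21      ]
bowl flange (array([ 0.5175, -0.0152]), array([-0. , -0.2,  0.8, -0.2, -0. ,  0.3,  0.5]))
bar [ 0.51866902 -0.01582671  0.096     ] 0.05485027419285777
pivot [0.48830721 0.18128356] [np.float64(-81.46207985301076), np.float64(-11.912509592793498)] knob [0.61550752 0.15444925] final knob [0.50760752 0.05272425]
pivot [ 0.71369279 -0.05778356] [np.float64(168.0874904072065), np.float64(98.5379201469892)] knob [0.69439248 0.07077575] final knob [ 0.58649248 -0.03094925]
```

```bash
python3 -c "
from h import *
st();c=list(get_obs()['tool_pos'])+[-124.1];plan(c,[.60,.14,.25,-124.1])"
```

```text
7.78 pos [ 0.5172 -0.0157  0.2464] rot [ 1.7982e+02 -1.0000e-01 -1.2407e+02] F [ 0.4 -0.7 -0.3] w 0.0471
shift [-0.7014  0.0749 -0.0145] turn [0. 0. 0.]
```

Request:
servo_tool(targets="0.5 -0.1 0.01 -0.02 0 0 -0.04; 0.5 -0.2 0.02 -0.02 0 0 -0.08; 0.5 -0.3 0.03 -0.02 0 0 -0.12; 0.5 -0.4 0.04 -0.02 0 0 -0.16; 0.5 -0.5 0.05 -0.02 0 0 -0.2; 0.5 -0.6 0.06 -0.02 0 0 -0.24; 0.5 -0.66 0.07 -0.02 0 0 -0.28; 0.5 -0.7 0.075 -0.02 0 0 -0.31; 0.5 -0.7 0.075 -0.02 0 0 -0.35; 0.5 -0.7 0.075 -0.02 0 0 -0.375; 0.5 -0.7 0.075 -0.02 0 0 -0.375")

```text
time: 8.7
tool_pos: [0.5997, 0.1399, 0.2503]
ee_rot: [3.137, 0.002, -0.986]
wrist_force: [0.5, 0.9, 0.4]
width: 0.0471
```

Request:
servo_tool(targets="0.5 0 0 0 0 0 -0.04; 0.5 0 0 0 0 0 -0.08; 0.5 0 0 0 0 0 -0.12; 0.5 0 0 0 0 0 -0.16; 0.5 0 0 0 0 0 -0.2; 0.5 0 0 0 0 0 -0.24; 0.5 0 0 0 0 0 -0.28; 0.5 0 0 0 0 0 -0.31; 0.5 0 0 0 0 0 -0.35; 0.5 0 0 0 0 0 -0.375; 0.5 0 0 0 0 0 -0.375")

```text
time: 9.62
tool_pos: [0.5999, 0.1394, 0.2515]
ee_rot: [-3.142, 0.003, 0.19]
wrist_force: [-0.2, 0.8, 0.5]
width: 0.0471
```

Request:
servo_tool(targets="0.5 0 0 0 0 0 -0.04; 0.5 0 0 0 0 0 -0.08; 0.5 0 0 0 0 0 -0.12; 0.5 0 0 0 0 0 -0.16; 0.5 0 0 0 0 0 -0.2; 0.5 0 0 0 0 0 -0.24; 0.5 0 0 0 0 0 -0.28; 0.5 0 0 0 0 0 -0.31; 0.5 0 0 0 0 0 -0.35; 0.5 0 0 0 0 0 -0.373; 0.5 0 0 0 0 0 -0.373; 0.5 0 0 0 0 0 -0.373")

```text
time: 10.62
tool_pos: [0.6002, 0.1395, 0.2525]
ee_rot: [-3.14, 0.001, 1.358]
wrist_force: [-0.2, 1.4, 0.7]
width: 0.047
```

```bash
python3 -c "
from h import *
st();snap('wrist','w7');st();c=list(get_obs()['tool_pos'])+[np.degrees(get_obs()['ee_rot'][2])];plan(c,[.617,.154,.177,78])"
```

```text
10.62 pos [0.6002 0.1395 0.2525] rot [-1.7991e+02  4.0000e-02  7.7800e+01] F [-0.2  1.4  0.7] w 0.047
10.67 pos [0.6003 0.1395 0.2526] rot [-1.7993e+02  3.0000e-02  7.7840e+01] F [ 0.  -0.4 -0. ] w 0.0473
shift [0.0707 0.0531 0.3026] turn [ 0.      0.     -0.0009]
```

View pics/w7.png

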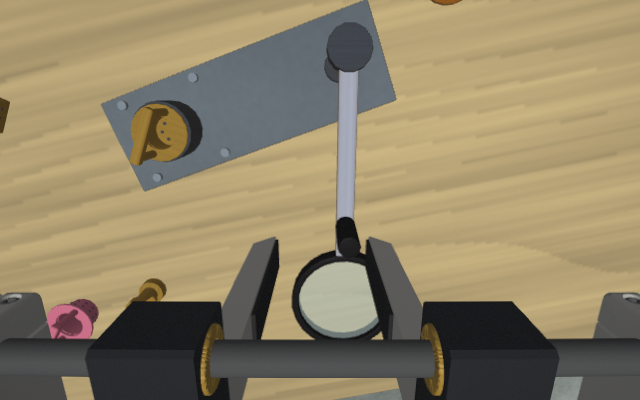

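Run:
```python
from h import *
for z in(.17,.174):print('pivot',onz('w7',349.5,47,z))
print('knob',onz('w7',348,245,.21),'lens',onz('w7',341,297,.16))
t=cv2.imread('pics/w7.png');cv2.imwrite('pics/c10.png',cv2.resize(cv2.convertScaleAbs(t[205:345,280:400],alpha=2,beta=10),None,fx=4.2,fy=4.2,interpolation=cv2.INTER_CUBIC))
```

```text
pivot [0.49189101 0.18296378 0.17      ]
pivot [0.49233328 0.1825747  0.174     ]
knob [0.61634166 0.15467565 0.21      ] lens [0.68369664 0.13899473 0.16      ]
```

View pics/c10.png

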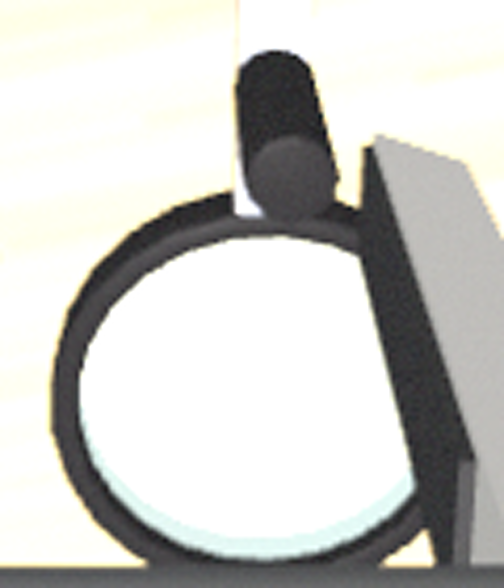

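Run:
```python
from h import *
k=onz('w7',349.7,247.3,.21);print(k)
o=get_obs();c=list(o['tool_pos'])+[77.8];plan(c,[.6172,.1537,.177,77.8])
```

```text
[0.61820946 0.15546792 0.21      ]
shift [0.0698 0.0541 0.3026] turn [0. 0. 0.]
```

Request:
servo_tool(targets="0.5 0.07 0.055 0.05 0 0 0; 0.5 0.07 0.055 0.12 0 0 0; 0.5 0.07 0.055 0.2 0 0 0; 0.5 0.07 0.055 0.26 0 0 0; 0.5 0.07 0.055 0.3 0 0 0; 0.5 0.07 0.055 0.3 0 0 0; 0 0.07 0.055 0.3 0 0 0; 0 0.07 0.055 0.3 0 0 0; 0 0.07 0.055 0.3 0 0 0; 0 0.07 0.055 0.3 0 0 0; 0 0.07 0.055 0.3 0 0 0; 0 0.07 0.055 0.3 0 0 0")

```text
time: 11.67
tool_pos: [0.6181, 0.154, 0.1796]
ee_rot: [3.14, -0.001, 1.362]
wrist_force: [-0.4, 0.3, 2.3]
width: 0.0152
```

Run:
```python
from h import *
st();o=get_obs();c=list(o['tool_pos'])+[np.degrees(o['ee_rot'][2])]
p=np.array([.4892,.1815]);B=np.array([.518,-.0160])
k=np.array(c[:2]);r=np.hypot(*(k-p));a0=np.arctan2(*(k-p)[::-1]);a1=np.arctan2(*(B-p)[::-1]);print(r,np.degrees([a0,a1]))
for f in np.linspace(.1,1,10):
    a=a0+(a1-a0)*f; q=p+r*np.array([np.cos(a),np.sin(a)]);print(round(f,2),end=' ');plan(c,[*q,c[2],c[3]+np.degrees(a-a0)])
```

```text
11.67 pos [0.6181 0.154  0.1796] rot [ 1.799e+02 -4.000e-02  7.806e+01] F [-0.4  0.3  2.3] w 0.0152
0.13175367221716786 [-12.04359673 -81.70344683]
0.1 shift [-0.0639 -0.004  -0.    ] turn [ 0.     -0.      0.0387]
0.2 shift [-0.1269 -0.0157 -0.    ] turn [ 0.     -0.      0.0774]
0.3 shift [-0.1879 -0.035  -0.    ] turn [ 0.     -0.      0.1161]
0.4 shift [-0.2462 -0.0615 -0.    ] turn [ 0.     -0.      0.1548]
0.5 shift [-0.3008 -0.0949 -0.    ] turn [ 0.     -0.      0.1935]
0.6 shift [-0.351  -0.1347 -0.    ] turn [ 0.     -0.      0.2322]
0.7 shift [-0.396  -0.1803 -0.    ] turn [ 0.     -0.      0.2709]
0.8 shift [-0.4351 -0.231  -0.    ] turn [ 0.     -0.      0.3096]
0.9 shift [-0.4678 -0.2861 -0.    ] turn [ 0.     -0.      0.3483]
1.0 shift [-0.4936 -0.3447 -0.    ] turn [ 0.    -0.     0.387]
```

Request:
servo_tool(targets="0 -0.032 -0.001 0 0 0 0.019; 0 -0.064 -0.004 0 0 0 0.039; 0 -0.096 -0.009 0 0 0 0.058; 0 -0.127 -0.016 0 0 0 0.077; 0 -0.158 -0.025 0 0 0 0.097; 0 -0.188 -0.035 0 0 0 0.116; 0 -0.217 -0.047 0 0 0 0.135; 0 -0.246 -0.062 0 0 0 0.155; 0 -0.274 -0.078 0 0 0 0.174; 0 -0.301 -0.095 0 0 0 0.194; 0 -0.301 -0.095 0 0 0 0.194")

```text
time: 12.58
tool_pos: [0.5777, 0.0857, 0.1795]
ee_rot: [-3.14, -0.001, 0.752]
wrist_force: [-2.7, 2.7, 3.7]
width: 0.0155
```

Run:
```python
from h import *
st();snap('wrist','w8');o=get_obs();c=list(o['tool_pos'])+[np.degrees(o['ee_rot'][2])]
p=np.array([.4892,.1815]);B=np.array([.518,-.0160])
k=np.array(c[:2]);r=np.hypot(*(k-p));a0=np.arctan2(*(k-p)[::-1]);a1=np.arctan2(*(B-p)[::-1]);print(r,np.degrees([a0,a1]))
r=.131
for f in np.linspace(.1,1,10):
    a=a0+(a1-a0)*f; q=p+r*np.array([np.cos(a),np.sin(a)]);print(round(f,2),end=' ');plan(c,[*q,c[2],c[3]+np.degrees(a-a0)])
```

```text
12.58 pos [0.5777 0.0857 0.1795] rot [-1.799e+02 -5.000e-02  4.308e+01] F [-2.7  2.7  3.7] w 0.0155
0.130435452539936 [-47.03756378 -81.70344683]
0.1 shift [-0.0317  0.0012  0.    ] turn [ 0.     -0.      0.0193]
0.2 shift [-0.0632 -0.0019 -0.    ] turn [ 0.     -0.      0.0385]
0.3 shift [-0.0946 -0.0068 -0.    ] turn [ 0.     -0.      0.0578]
0.4 shift [-0.1255 -0.0136 -0.    ] turn [ 0.    -0.     0.077]
0.5 shift [-0.156  -0.0222 -0.    ] turn [-0.     -0.      0.0963]
0.6 shift [-0.1859 -0.0327 -0.    ] turn [-0.     -0.      0.1156]
0.7 shift [-0.2152 -0.045  -0.    ] turn [ 0.     -0.      0.1348]
0.8 shift [-0.2436 -0.059  -0.    ] turn [ 0.     -0.      0.1541]
0.9 shift [-0.2711 -0.0747 -0.    ] turn [ 0.     -0.      0.1733]
1.0 shift [-0.2976 -0.0921 -0.    ] turn [ 0.     -0.      0.1926]
```

View pics/w8.png

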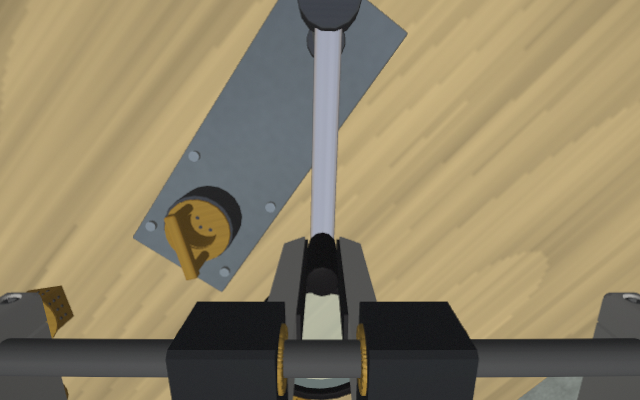

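Request:
servo_tool(targets="0 -0.032 0.001 0 0 0 0.019; 0 -0.063 -0.002 0 0 0 0.039; 0 -0.095 -0.007 0 0 0 0.058; 0 -0.126 -0.014 0 0 0 0.077; 0 -0.156 -0.022 0 0 0 0.096; 0 -0.186 -0.033 0 0 0 0.116; 0 -0.215 -0.045 0 0 0 0.135; 0 -0.244 -0.059 0 0 0 0.154; 0 -0.271 -0.075 0 0 0 0.173; 0 -0.298 -0.092 0 0 0 0.193; 0 -0.298 -0.092 0 0 0 0.193; 0 -0.298 -0.092 0 0 0 0.193")

```text
time: 13.63
tool_pos: [0.5089, 0.0544, 0.1795]
ee_rot: [-3.136, -0.002, 0.151]
wrist_force: [-2.4, 9.1, 3.5]
width: 0.0153
```

Run:
```python
from h import *
st();snap('wrist','w9');snap('scene','s9');snap('top','t9');
t=cv2.imread('pics/s9.png');cv2.imwrite('pics/c11.png',cv2.resize(cv2.convertScaleAbs(t[130:270,250:450],alpha=1.5),None,fx=4,fy=4,interpolation=cv2.INTER_CUBIC))
```

```text
13.63 pos [0.5089 0.0544 0.1795] rot [-1.7967e+02 -1.4000e-01  8.6300e+00] F [-2.4  9.1  3.5] w 0.0153
```

View pics/w9.png

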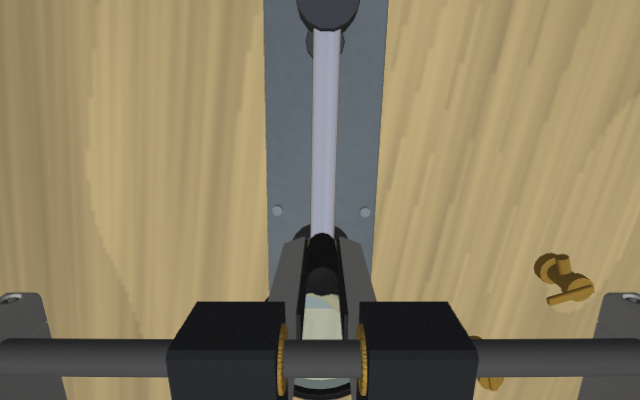

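View pics/c11.png

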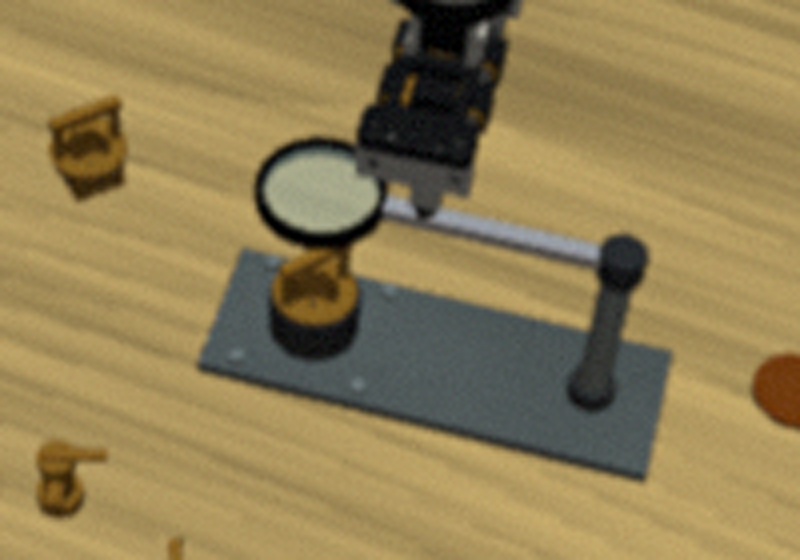

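View pics/t9.png

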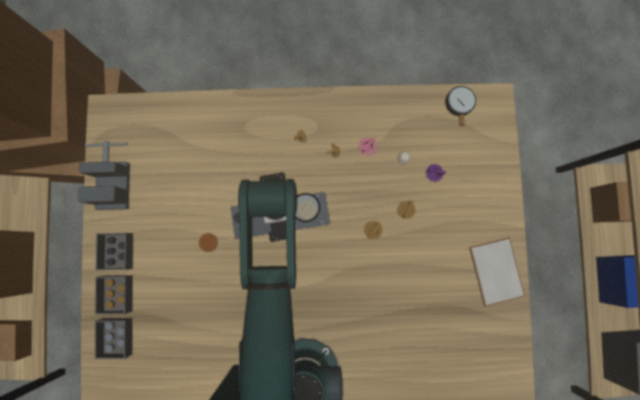

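Run:
```python
from h import *
q=g([(321,192)],250,130,4)[0];print('scene lens',onz('s9',*q,.158));print('proj want',proj('s9',[.518,-.016,.158]),q)
im=cv2.imread('pics/t9.png');cv2.imwrite('pics/c12.png',cv2.resize(cv2.convertScaleAbs(im[170:250,220:350],alpha=1.5),None,fx=6,fy=6,interpolation=cv2.INTER_CUBIC))
print(proj('t9',[.518,-.016,.158]))
```

```text
scene lens [ 0.51437015 -0.01548655  0.158     ]
proj want [329.15449862 178.51938606] (329.875, 177.625)
[305.36887004 206.61905539]
```

View pics/c12.png

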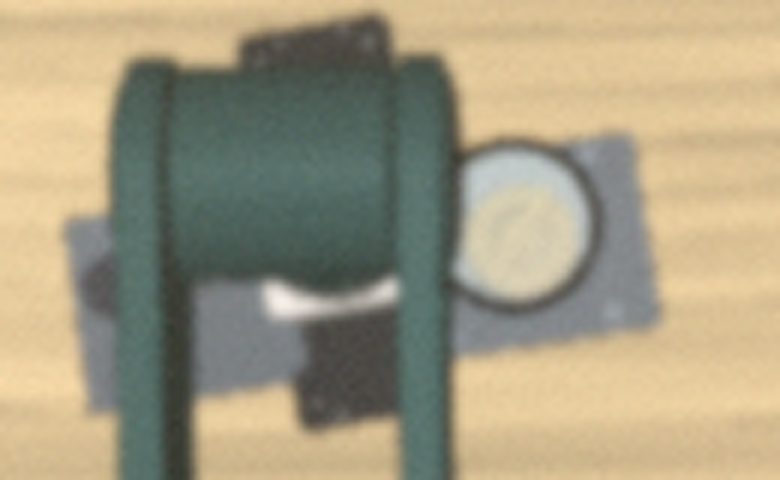

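Request:
servo_tool(targets="0.35 0 0 0 0 0 0; 0.35 0 0 0 0 0 0; 0.35 0 0 0 0 0 0; 0.35 0 0 0 0 0 0; 0.35 0 0 -0.06 0 0 0; 0.35 0 0 -0.15 0 0 0; 0.35 0 0 -0.25 0 0 0; 0.35 0 0 -0.34 0 0 0; 0.35 0 0 -0.36 0 0 0; 0.35 0 0 -0.36 0 0 0")

```text
time: 14.62
tool_pos: [0.5098, 0.0507, 0.2704]
ee_rot: [3.141, -0.004, 0.146]
wrist_force: [-0.7, 0.5, -0.8]
width: 0.0329
```

Run:
```python
from h import *
st();o=get_obs();c=list(o['tool_pos'])+[8.6];plan(c,[.53,-.1,.27,8.6])
```

```text
14.62 pos [0.5098 0.0507 0.2704] rot [179.94  -0.24   8.39] F [-0.7  0.5 -0.8] w 0.0329
shift [-0.0102  0.6082  0.0015] turn [0. 0. 0.]
```

Request:
servo_tool(targets="0.35 -0.01 0.1 0 0 0 0; 0.35 -0.01 0.22 0 0 0 0; 0.35 -0.01 0.35 0 0 0 0; 0.35 -0.01 0.48 0 0 0 0; 0.35 -0.01 0.57 0 0 0 0; 0.35 -0.01 0.608 0 0 0 0; 0.35 -0.01 0.608 0 0 0 0; 0.35 -0.01 0.608 0 0 0 0; 0.35 -0.01 0.608 0 0 0 0; 0.35 -0.01 0.608 0 0 0 0")

```text
time: 15.45
tool_pos: [0.5284, -0.0983, 0.2685]
ee_rot: [-3.141, -0.0, 0.149]
wrist_force: [-0.5, -1.1, -0.2]
width: 0.0326
```

Run:
```python
from h import *
st();snap('wrist','w10');snap('scene','s10');snap('top','t10');st()
t=cv2.imread('pics/s10.png');a=cv2.resize(cv2.convertScaleAbs(t[140:240,280:430],alpha=1.6),(600,400),interpolation=cv2.INTER_CUBIC);cv2.imwrite('pics/c13.png',a)
```

```text
15.45 pos [ 0.5284 -0.0983  0.2685] rot [-179.98   -0.      8.52] F [-0.5 -1.1 -0.2] w 0.0326
15.6 pos [ 0.5285 -0.0986  0.2687] rot [ 1.7999e+02 -3.0000e-02  8.5000e+00] F [ 0.1 -0.5  0.3] w 0.0331
```

View pics/w10.png

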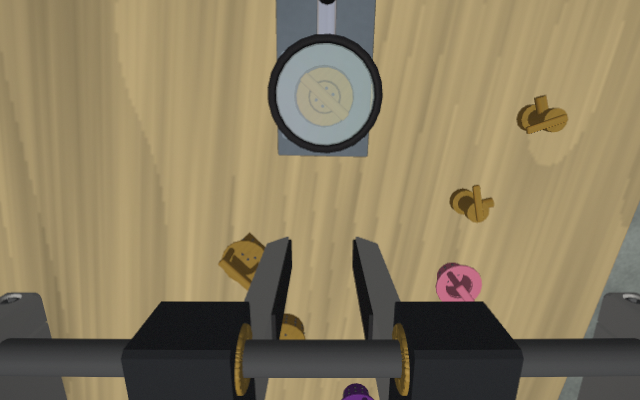

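View pics/c13.png

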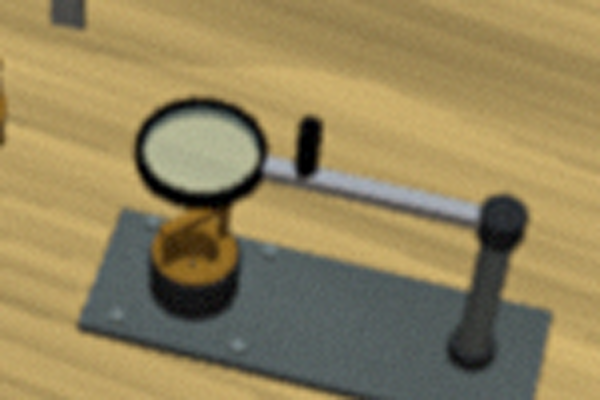

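Excellent view: the basket is visible through the lens at about (325,96), and the lens rim is centred at about (325,93). I'll measure the offset between them.

Run:
```python
from h import *
t=cv2.imread('pics/w10.png');cv2.imwrite('pics/c14.png',cv2.resize(cv2.convertScaleAbs(t[25:165,255:395],alpha=1.3),None,fx=4.2,fy=4.2,interpolation=cv2.INTER_CUBIC))
```

```text
(no output)
```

View pics/c14.png

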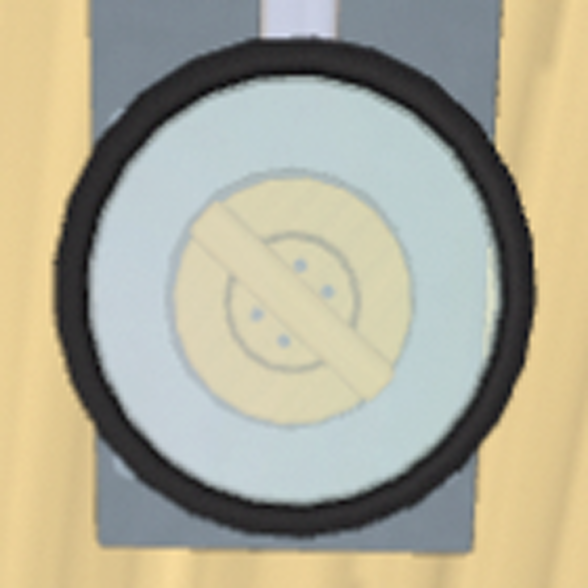

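Run:
```python
from h import *
G=lambda a,b:g([(a,b)],255,25,4.2)[0]
for z in(.158,.165):print('lens',onz('w10',*G(295,287),z))
print('inner',onz('w10',*G(294.5,289),.165))
fl=onz('w10',*G(291,299),.054);print('flange',fl)
bar=onz('w10',*G(291,303),.096);print('bar',bar)
```

```text
lens [ 0.51755807 -0.01324549  0.158     ]
lens [ 0.51751328 -0.01334852  0.165     ]
inner [ 0.51747607 -0.01370334  0.165     ]
flange [ 0.51766381 -0.01472217  0.054     ]
bar [ 0.5175836  -0.01587308  0.096     ]
```

Run:
```python
from h import *
t=cv2.imread('pics/s10.png');t0=cv2.imread('pics/scene0.png')
f=lambda t:cv2.resize(t[150:300,160:470],None,fx=2.5,fy=1.9,interpolation=cv2.INTER_CUBIC)
cv2.imwrite('pics/c15.png',np.vstack([f(t0),f(t)]))
```

```text
(no output)
```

View pics/c15.png

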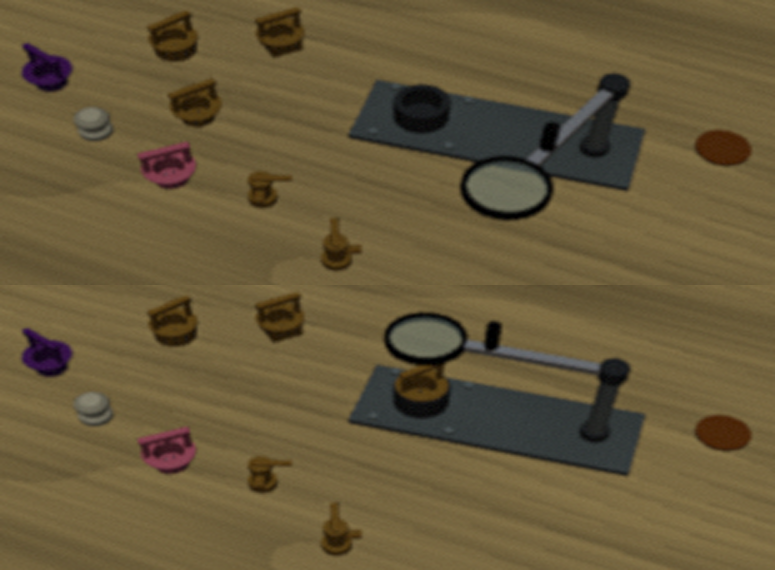

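Before and after match: the two other baskets and all the bystanders are unmoved. The basket is nested and the lens is over the bowl, so I'm handing in.

```bash
python3 -c "
from h import *
print(robot.close_job());st()"
```

```text
the job is handed in; nothing more can be done
None
the job is handed in; nothing more can be done
```

The job is done and handed in at about 15.6 s of the 72 s allowed; no verdict was reported.

- **Choosing the basket:** I did not try all three. The camera views showed one basket with a wide body and one with a square body. I tried the narrow round one first; it went in on the first try with almost no force, so I left the other two untouched.
- **Nesting:** The basket stands upright with its flange on the bowl's rim. The last wrist view shows flange and rim concentric.
- **Magnifier:** I swung it by its knob through about 70°. In the last wrist view the lens was within about 0.2 mm of the basket's centre across the swing direction. Along the arm the readings differed by about 1.5–2.5 mm; the swing cannot change that, and it is about the calibration error. Mid-swing, the scene and top cameras had put the lens about 2–4 mm off across the swing. I went by the last wrist view, which looks almost straight down.
- **Everything else:** Comparing the scene before and after, the other two baskets, the test cocks, bush, gauge lens and the pink and purple look-alikes had not moved. The gripper was clear of everything. The highest wrist force I read was about 10 N, near the end of the magnifier swing.

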